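# Wedge the rocking microscope level

## Task

The microscope in the middle of the bench leans and rocks because one of its four feet, the one nearest the wooden wedge, is too short. With the fingertips push the wedge along the bench, thin end first, under that foot until the microscope stands level and no longer rocks, then leave the wedge there and back away. Only push the wedge, never lift it; do not touch the microscope with the robot or let it be shoved out of its place, and leave the other things on the bench where they are.

Things in the scene. Friction and masses are not known exactly. Their poses are not given: they have to be found in the camera images.
- scope: Blue-green microscope, 2.5 kg (varies by a quarter), 340 mm tall, loose. Origin: under the centre of its base, level with the soles of its three good feet; z runs up its tube, and its angle to vertical is the lean: about 0.06 rad at the start, 0 when level. Base 190 (x) by 140 mm (y), underside 14 mm, top 36 mm above the origin. The stage, 130 mm up, lies inside the base's outline.
- short_foot (a point): Lowest point of the short foot, at x -72, y -48 mm of the microscope and 5 mm above the level of the other soles. Like the others it is a black rubber dome, its sole a sphere of 16 mm radius. At the start it rests on the bench (height 0); with the microscope level it is 5 mm above the bench.
- far_foot (a point): Lowest point of the diagonally opposite foot (x +72, y +48 mm of the microscope). It hovers about 5 mm above the bench at the start and comes down onto it when the microscope is level. The microscope rocks about the line through the other two feet, at (-72, +48) and (+72, -48) mm.
- wedge: Plain wooden wedge lying flat, loose, 40 g: 100 mm long (x), 40 mm wide (y), thickness rising evenly from 1.5 mm at the thin end (+x) to 14 mm at the heel (-x). Origin: centre of the underside. It starts on the microscope's -y side, thin end roughly towards the short foot but up to 15 mm and 0.25 rad out of line, 55 to 90 mm short of it. It stays where it is left.
- wedge_nose (a point): Middle of the wedge's thin end, at bench level (x +50 mm of the wedge). The microscope is level when the thin end is about 25 mm beyond the short foot's centre.
- wedge_heel (a point): Middle of the wedge's upright heel face, 40 mm wide and 14 mm high, 7 mm above the bench (x -50 mm of the wedge): the face to push. Pushing takes 1 to 6 N while the thin end slips under and lifts the foot; once the microscope is level the push rises within a few mm past 8 N, and pushing on beyond 12 N or so shoves the microscope along.
- vial: Bystander: a small clear jar with a black cap, 30 mm across, 55 mm tall. Origin: centre of its underside.
- slide_box: Bystander: a flat black slide box, 85 x 55 x 26 mm. Origin: centre of its underside.
- eyepiece: Bystander: a spare eyepiece standing upright, 34 mm across, 48 mm tall. Origin: centre of its underside.
- dropper: Bystander: an amber dropper bottle, 34 mm across, 75 mm tall. Origin: centre of its underside.
- petri: Bystander: a lidded clear petri dish, 92 mm across, 16 mm tall. Origin: centre of its underside.
- lens_cap: Bystander: a black lens cap, 34 mm across, 14 mm tall. Origin: centre of its underside.
- brush: Bystander: a small lens brush lying on the bench, 140 mm long. Origin: centre of its underside.
Not all that is in view belongs to the job. What is shaped like the wedge but black is not meant.

How it is judged:
By the outcome, as a careful person would: the job done as asked, in the order asked, and still so for the second after the job is handed in, with the robot touching nothing.
It also fails if it takes over 51 s, if anything falls off the work surface, if the arm or the gripper's body presses on something with over 40 N, if the wrist force passes 120 N, or if a joint passes its speed limit or range.

## Robot

A 6-joint arm with a two-finger parallel gripper is mounted at the origin on the work surface. World frame = base frame: x ahead of the robot, y to its left, z up, the work surface at z = 0. Lengths are in m, angles in rad, forces in N, time in s.
With the tool pointing down it reaches from about 0.4 to 0.825 m from the base axis. Payload 7 kg.
Tool frame: the origin (TCP) lies midway between the tips of the shut fingers; the grasp point (between the pads) lies 19 mm behind it; z points along the fingers, y is the direction in which the jaws open and shut (so a half turn about z gives the same grasp; the last joint's range is limited). The gripper opens to 85 mm and grips with 20 to 120 N. Pads are 22 mm wide; open, the fingers measure 114 mm over their backs; the gripper's body (76 mm by 85 mm) begins 54 mm behind the grasp point. The pads swing forward as they close: fully open they stand 13 mm farther back than shut.
Start: joints at [1.531, 0.359, 0.012, 0, -1.224, -0.288], TCP at [0.217, 0.639, 0.211] pointing down, gripper open.
Joint ranges: [-3.07, 3.07], [-1.43, 2.12], [-1.02, 1.25], [-3.03, 1.67], [-3.05, -0], [-3.03, 3.03]. Speed limits (rad/s): [2.39, 2.39, 3.01, 3.14, 3.14, 3.14].

## Interface

Orientations are given as a rotation vector (axis times angle).
In Python, from rig import ctrl gives the robot as it stands.
- The arm moves only by the tool play_rows, never from a script. Its argument "series" is a list of rows, each an object of numbers: "ax", "ay", "az": the turn, a rotation vector about the tool's x, y, z in rad; "x", "y", "z": the shift along the tool's x, y, z in m; "jaw": the finger opening in m, from 0 to 0.0854. A call has 1 to 8 rows; each row is the pose to reach, as a shift and turn from the pose measured when the call began, along the tool's axes at that moment; what a row does not reach only later rows make up. A row lasts 1/12 s, in which the tool goes at most 41.7 mm and 7.16 degrees, less where a joint would pass 70% of its speed; a pose out of reach is approached as far as the arm can. A call with a gripper value outside its range is refused whole. The fingers move at their own pace and stop on an object; the grip force is fixed at half the most. Time passes only in rows, so rows that repeat a pose let the fingers close. It gives the time, the measured TCP pose, the force and the opening at its end, in the units of the state.
- ctrl.get_state(): the state, without advancing time (a new reading comes with each control period).
- ctrl.camera(name): name is "scene" or "top" or "wrist"; returns a dict with "img" (400x640x3 uint8, blue, green, red), "z_map" (400x640 float32, m along the optical axis (not along the pixel's ray), 0 where there is no reading), "fx", "fy", "cx", "cy" (pixels), "k1" (the pictures are not rectified: a ray, as slopes to the right and down, at radius r is drawn at 1 + k1 r^2 times it, then the intrinsics apply), "pose" (4x4, takes a point from camera to world coordinates); the wrist camera has in their place "mount" (4x4, takes a point from camera to tool coordinates, whose origin is the TCP and whose axes are the flange's). Camera axes: x right, y up, looking along -z (the intrinsics and any distortion apply to the point x, -y, -z); pixel columns grow to the right and rows downward; lengths in m; the calibration is good to about 2 mm. A picture is of the moment at which its call begins: read the wrist's pose just before it.
- ctrl.close_job(): hands the job in, once; it reports no verdict.
The state is a dict: "t": time; "joint_positions": joint angles; "dq": joint speeds; "tau": joint torques, N m; "eef_pos": TCP position; "eef_rot": TCP orientation; "contact_force": force on the tool from outside, world axes, zero at the start; "moment": the same for the moment, N m; "gripper_width": finger opening in m.
Only numpy, scipy, OpenCV 4.12 (cv2) and the standard library are available. Lean on these libraries where they do the work, as an engineer would, in place of code of your own. Each camera call takes 0.05 s, during which the arm holds its last target. There are 200 camera calls.

## Working session

There is one attempt and no reset: what is moved stays moved. The work goes in short steps, Python scripts to look and compute and a tool call to move; the robot and the scene stay as the last step left them, time stands still between calls to the robot, and variables do not carry over. Pictures are saved under pics/ and viewed, about 8 in all and at most 12, crops included, and the job is handed in when it is done.

Besides the shell and the picture viewer there is one more tool, called after "Call:" as a command line: name --argument value ..., lists and objects as JSON in quotes. play_rows: Moves the arm, as the interface text tells. Its arguments: {"type":"object","properties":{"series":{"type":"array","items":{"type":"object","properties":{"ax":{"type":"number"},"ay":{"type":"number"},"az":{"type":"number"},"x":{"type":"number"},"y":{"type":"number"},"z":{"type":"number"},"jaw":{"type":"number"}}}}},"required":["series"]}

```bash
mkdir -p pics
cat > h.py <<'E'
import numpy as np, cv2
from rig import ctrl
from scipy.spatial.transform import Rotation as R
def pose(c, s=None):
    if 'pose' in c: return np.array(c['pose'])
    T=np.eye(4); T[:3,:3]=R.from_rotvec(s['eef_rot']).as_matrix(); T[:3,3]=s['eef_pos']
    return T@np.array(c['mount'])
def K(c): return np.array([[c['fx'],0,c['cx']],[0,c['fy'],c['cy']],[0,0,1]],float)
def rays(c,px):
    return cv2.undistortPoints(np.array(px,float).reshape(-1,1,2),K(c),np.array([c['k1'],0,0,0.]))[:,0]
def onplane(c,T,px,z):
    n=rays(c,px); d=np.c_[n[:,0],-n[:,1],-np.ones(len(n))]@T[:3,:3].T; o=T[:3,3]
    return o+d*((z-o[2])/d[:,2])[:,None]
def proj(c,T,P):
    p=(np.atleast_2d(P)-T[:3,3])@T[:3,:3]; p=p*[1,-1,-1]
    return cv2.projectPoints(p,np.zeros(3),np.zeros(3),K(c),np.array([c['k1'],0,0,0.]))[0][:,0]
E
python3 - <<'E'
from h import *
s=ctrl.get_state();print({k:np.round(v,3) for k,v in s.items()})
for n in('scene','top'):
    c=ctrl.camera(n);cv2.imwrite(f'pics/{n}0.png',c['img']);print(n,np.round(pose(c),3).tolist(),c['fx'],c['k1'])
E
```

```text
{'t': np.float64(0.0), 'joint_positions': array([ 1.531,  0.359,  0.011, -0.   , -1.224, -0.288]), 'dq': array([ 0.001,  0.   ,  0.   , -0.   , -0.001,  0.001]), 'tau': array([ 1.0000e-03, -5.8331e+01,  2.9344e+01,  6.9370e+00, -6.0000e-03,
        0.0000e+00]), 'eef_pos': array([0.217, 0.639, 0.21 ]), 'eef_rot': array([ 3.098, -0.513, -0.   ]), 'contact_force': array([-0.08 ,  0.958, -0.223]), 'moment': array([-0.021, -0.005,  0.003]), 'gripper_width': np.float64(0.085)}
scene [[0.791, 0.552, -0.264, 0.364], [-0.612, 0.713, -0.342, -0.18], [-0.0, 0.432, 0.902, 0.825], [0.0, 0.0, 0.0, 1.0]] 429.2476580807103 -0.008870144060972076
top [[0.029, 0.986, -0.166, 0.444], [-0.999, 0.033, 0.026, 0.11], [0.031, 0.165, 0.986, 0.847], [0.0, 0.0, 0.0, 1.0]] 424.0338376029922 -0.0585447806313428
```

View pics/scene0.png

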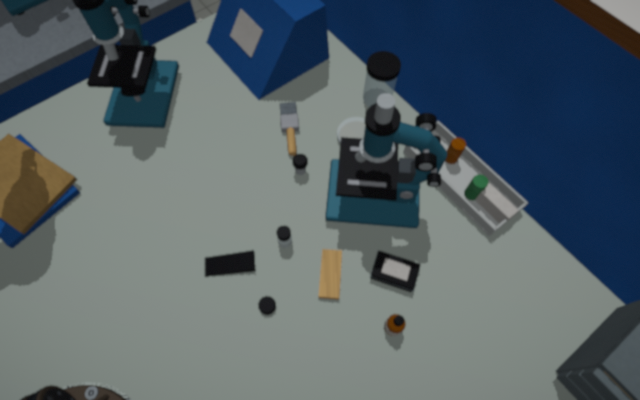

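View pics/top0.png

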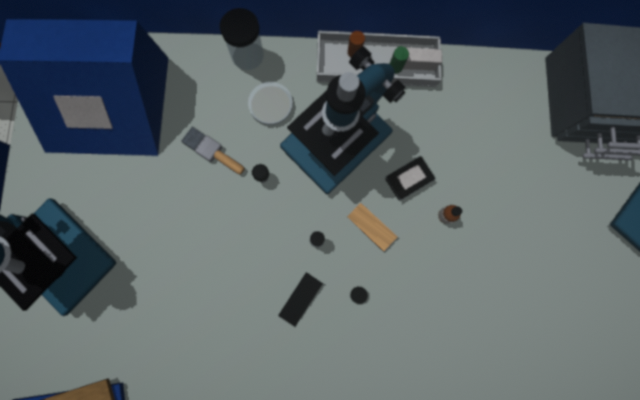

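The wooden wedge is at (372,227) in top and (331,274) in scene. The black one at top (300,299) is the decoy. There are two scopes: the one at top (337,135) is mid-bench and the wedge lies beside it, while the one at (45,255) is off at the edge, so the middle one is meant. I'll measure it and check a crop.

```bash
cat > m.py <<'E'
from h import *
out=[]
for n,roi in(('top',(265,70,460,260)),('scene',(255,130,440,340))):
    c=ctrl.camera(n);T=pose(c);im=c['img'];x0,y0,x1,y1=roi
    hsv=cv2.cvtColor(im,cv2.COLOR_BGR2HSV)
    h,s,v=[hsv[...,i].astype(int) for i in range(3)]
    for nm,m in(('wedge',(h>8)&(h<25)&(s>70)&(v>90)),('teal',(h>85)&(h<110)&(s>110)&(v>35))):
        m=m.astype(np.uint8);k=np.zeros_like(m);k[y0:y1,x0:x1]=1;m*=k
        cs=cv2.findContours(m,0,2)[0];ct=max(cs,key=cv2.contourArea)
        print(n,nm,cv2.contourArea(ct))
        if nm=='wedge':
            q=cv2.boxPoints(cv2.minAreaRect(ct)); print(np.round(q,1).tolist())
            for z in(0.0015,.014): print(z,np.round(onplane(c,T,q,z),4)[:,:2].tolist())
        else:
            p=cv2.approxPolyDP(cv2.convexHull(ct),4,True)[:,0]
            print(p.tolist()); print(np.round(onplane(c,T,p,.036),4)[:,:2].tolist())
    cr=cv2.resize(im[y0:y1,x0:x1],None,fx=2.8,fy=2.8,interpolation=2)
    out.append(np.clip(cr*1.5,0,255).astype(np.uint8)[:520])
H=max(o.shape[0] for o in out)
out=[cv2.copyMakeBorder(o,0,H-o.shape[0],0,0,0) for o in out]
I=np.hstack(out);f=800/I.shape[1];print('scale',2.8*f,I.shape);cv2.imwrite('pics/crop1.png',cv2.resize(I,None,fx=f,fy=f))
E
python3 m.py
```

```text
top wedge 941.5
[[346.8999938964844, 216.3000030517578], [360.70001220703125, 201.89999389648438], [397.1000061035156, 236.6999969482422], [383.29998779296875, 251.10000610351562]]
0.0015 [[0.5562, 0.0373], [0.5866, 0.0098], [0.5181, -0.0646], [0.4885, -0.0368]]
0.014 [[0.5546, 0.0384], [0.5845, 0.0113], [0.517, -0.062], [0.4878, -0.0346]]
top teal 1697.0
[[390, 129], [327, 192], [281, 145], [292, 134], [377, 116]]
[[0.7316, -0.0434], [0.5981, 0.0801], [0.6897, 0.1738], [0.7132, 0.153], [0.758, -0.017]]
scene wedge 907.5
[[318.29998779296875, 297.5], [321.20001220703125, 249.0], [341.5, 250.10000610351562], [338.6000061035156, 298.70001220703125]]
0.0015 [[0.49, -0.0344], [0.5554, 0.0398], [0.5863, 0.0127], [0.5194, -0.0601]]
0.014 [[0.4881, -0.0367], [0.5525, 0.0364], [0.5829, 0.0097], [0.5171, -0.062]]
scene teal 2894.5
[[332, 161], [429, 171], [417, 225], [327, 219]]
[[0.6885, 0.1723], [0.8354, 0.0275], [0.7294, -0.0467], [0.5958, 0.0731]]
scale 2.1052631578947367 (520, 1064, 3)
```

View pics/crop1.png

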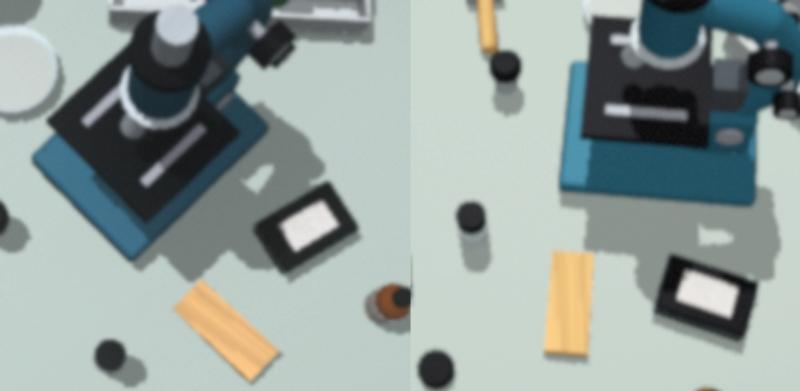

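The crop confirms it: the wooden wedge's far end (left panel, about (190,295)) points at the near corner of the central scope's base (132,258), and the other wedge is black. Estimated nose is (0.571,0.0245), heel (0.5025,-0.0485) and short foot about (0.6265,0.0775). I'm moving behind the heel.

```bash
cat > rel.py <<'E'
import sys;from h import *
# args: x y z yawdeg (tool x axis heading, tool down) -> shift/turn in tool axes
g=np.array(sys.argv[1:4],float);yaw=np.radians(float(sys.argv[4]))
s=ctrl.get_state();A=R.from_rotvec(s['eef_rot'])
B=R.from_matrix(np.array([[np.cos(yaw),np.sin(yaw),0],[np.sin(yaw),-np.cos(yaw),0],[0,0,-1]]))
print('t',s['t'],'pos',np.round(s['eef_pos'],4),'F',np.round(s['contact_force'],2),'w',s['gripper_width'])
print('shift',np.round(A.inv().apply(g-s['eef_pos']),4),'turn',np.round((A.inv()*B).as_rotvec(),4))
print('toolx',np.round(A.as_matrix()[:,0],4))
E
echo
```

```text
(no output)
```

Call:
play_rows --series '[{"x":0.03,"y":0.03,"az":0.12,"jaw":0.01},{"x":0.06,"y":0.06,"az":0.24,"jaw":0.01},{"x":0.09,"y":0.09,"az":0.36,"jaw":0.01},{"x":0.11,"y":0.125,"az":0.48,"jaw":0.01},{"x":0.13,"y":0.16,"az":0.6,"jaw":0.01},{"x":0.155,"y":0.19,"az":0.72,"jaw":0.01},{"x":0.18,"y":0.22,"az":0.84,"jaw":0.01},{"x":0.205,"y":0.25,"az":0.96,"jaw":0.01}]'

```text
invalid input at $.series[0]: expected keys ax, ay, az, x, y, z, jaw
```

```bash
python3 rel.py 0.4717 -0.0813 0.12 -133.2
```

```text
t 0.2 pos [0.2172 0.6388 0.2106] F [-1.03  0.01 -0.49] w 0.08560305022097323
shift [0.4727 0.5997 0.0913] turn [ 5.000e-04 -1.100e-03  1.997e+00]
toolx [ 9.468e-01 -3.220e-01  1.000e-04]
```

Call:
play_rows --series '[{"ax":0,"ay":0,"z":0,"x":0.03,"y":0.03,"az":0.12,"jaw":0.01},{"ax":0,"ay":0,"z":0,"x":0.06,"y":0.06,"az":0.24,"jaw":0.01},{"ax":0,"ay":0,"z":0,"x":0.09,"y":0.09,"az":0.36,"jaw":0.01},{"ax":0,"ay":0,"z":0,"x":0.11,"y":0.125,"az":0.48,"jaw":0.01},{"ax":0,"ay":0,"z":0,"x":0.13,"y":0.16,"az":0.6,"jaw":0.01},{"ax":0,"ay":0,"z":0,"x":0.155,"y":0.19,"az":0.72,"jaw":0.01},{"ax":0,"ay":0,"z":0,"x":0.18,"y":0.22,"az":0.84,"jaw":0.01},{"ax":0,"ay":0,"z":0,"x":0.205,"y":0.25,"az":0.96,"jaw":0.01}]'

```text
t: 0.87
eef_pos: [0.3309, 0.3342, 0.211]
eef_rot: [2.507, -1.893, 0.0]
contact_force: [0.9, -0.3, -0.7]
gripper_width: 0.0101
```

```bash
python3 rel.py 0.4717 -0.0813 0.12 -133.2
```

```text
t 0.8667 pos [0.3309 0.3342 0.211 ] F [ 0.89 -0.31 -0.73] w 0.010092588047979746
shift [ 0.4381 -0.0215  0.0912] turn [-1.0000e-04 -5.0000e-04  1.0315e+00]
toolx [ 2.740e-01 -9.617e-01  5.000e-04]
```

Call:
play_rows --series '[{"ax":0,"ay":0,"z":0,"x":0.04,"y":0,"az":0.12,"jaw":0.01},{"ax":0,"ay":0,"z":0,"x":0.08,"y":0,"az":0.24,"jaw":0.01},{"ax":0,"ay":0,"z":0,"x":0.12,"y":-0.005,"az":0.36,"jaw":0.01},{"ax":0,"ay":0,"z":0,"x":0.16,"y":-0.01,"az":0.48,"jaw":0.01},{"ax":0,"ay":0,"z":0,"x":0.2,"y":-0.01,"az":0.6,"jaw":0.01},{"ax":0,"ay":0,"z":0,"x":0.24,"y":-0.015,"az":0.72,"jaw":0.01},{"ax":0,"ay":0,"z":0,"x":0.28,"y":-0.02,"az":0.84,"jaw":0.01},{"ax":0,"ay":0,"z":0,"x":0.31,"y":-0.02,"az":0.96,"jaw":0.01}]'

```text
t: 1.53
eef_pos: [0.4358, 0.039, 0.2115]
eef_rot: [-1.341, 2.841, -0.001]
contact_force: [1.0, 1.2, 0.6]
gripper_width: 0.0098
```

```bash
python3 rel.py 0.4717 -0.0813 0.12 -133.2
```

```text
t 1.5333 pos [0.4358 0.039  0.2115] F [0.97 1.22 0.63] w 0.009829361537381471
shift [ 0.0701 -0.1041  0.0915] turn [-0.0008  0.0002  0.0651]
toolx [-6.357e-01 -7.720e-01 -1.000e-04]
```

Call:
play_rows --series '[{"ax":0,"ay":0,"z":0.01,"x":0.02,"y":-0.03,"az":0.03,"jaw":0.01},{"ax":0,"ay":0,"z":0.02,"x":0.04,"y":-0.06,"az":0.065,"jaw":0.01},{"ax":0,"ay":0,"z":0.04,"x":0.06,"y":-0.085,"az":0.065,"jaw":0.01},{"ax":0,"ay":0,"z":0.06,"x":0.07,"y":-0.1,"az":0.065,"jaw":0.01},{"ax":0,"ay":0,"z":0.08,"x":0.07,"y":-0.104,"az":0.065,"jaw":0.01},{"ax":0,"ay":0,"z":0.09,"x":0.07,"y":-0.104,"az":0.065,"jaw":0.01},{"ax":0,"ay":0,"z":0.09,"x":0.07,"y":-0.104,"az":0.065,"jaw":0.01}]'

```text
t: 2.12
eef_pos: [0.4699, -0.0816, 0.1193]
eef_rot: [1.244, -2.88, -0.001]
contact_force: [0.1, -0.2, -0.3]
gripper_width: 0.0103
```

```bash
python3 rel.py 0.4717 -0.0813 0.005 -133.2
python3 - <<'E'
from h import *
s=ctrl.get_state();c=ctrl.camera('wrist');T=pose(c,s);im=c['img'].copy()
for p,col in(((.571,.0245,0),(0,0,255)),((.5025,-.0485,.014),(0,0,255)),((.6265,.0775,0),(0,255,0)),(s['eef_pos'],(255,0,0))):
    q=proj(c,T,p)[0];print(q);
    if abs(q).max()<2000: cv2.circle(im,tuple(int(v) for v in q),4,col,1)
cv2.imwrite('pics/w1.png',im)
E
```

```text
t 2.1167 pos [ 0.4699 -0.0816  0.1193] F [ 0.07 -0.15 -0.34] w 0.010340883298377191
shift [-0.0018 -0.0014  0.1143] turn [ 0.0021 -0.0033 -0.0013]
toolx [-0.6855 -0.7281  0.0033]
[313.13280913 316.77342955]
[312.87223526 241.08293311]
[309.80328942 369.50397192]
[314.6139295  247.73067985]
```

View pics/w1.png

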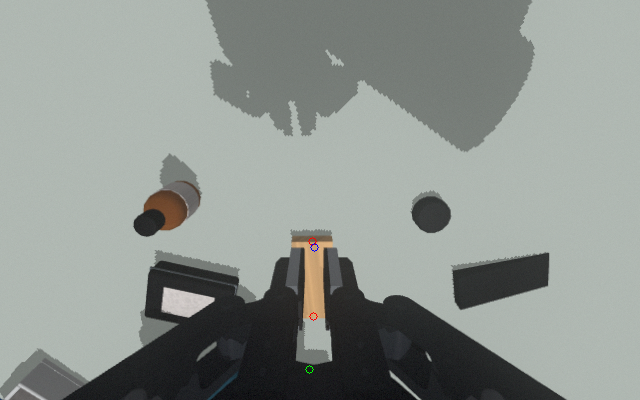

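The wrist view shows the wedge between the fingers, with the heel edge at about (312,238) and the nose at about (314,317). Both match my predicted points. Lowering behind the heel.

Call:
play_rows --series '[{"ax":0,"ay":0,"az":0,"x":0,"y":-0.001,"z":0.03,"jaw":0.01},{"ax":0,"ay":0,"az":0,"x":0,"y":-0.001,"z":0.06,"jaw":0.01},{"ax":0,"ay":0,"az":0,"x":0,"y":-0.001,"z":0.085,"jaw":0.01},{"ax":0,"ay":0,"az":0,"x":0,"y":-0.001,"z":0.1,"jaw":0.01},{"ax":0,"ay":0,"az":0,"x":0,"y":-0.001,"z":0.108,"jaw":0.01},{"ax":0,"ay":0,"az":0,"x":0,"y":-0.001,"z":0.113,"jaw":0.01},{"ax":0,"ay":0,"az":0,"x":0,"y":-0.001,"z":0.113,"jaw":0.01},{"ax":0,"ay":0,"az":0,"x":0,"y":-0.001,"z":0.113,"jaw":0.01}]'

```text
t: 2.83
eef_pos: [0.4724, -0.0814, 0.009]
eef_rot: [1.249, -2.882, 0.001]
contact_force: [0.3, 0.3, 0.7]
gripper_width: 0.0101
```

```bash
python3 rel.py 0.490 -0.0620 0.006 -133.2; python3 rel.py 0.549 -0.0032 0.006 -133.2
```

```text
t 2.8333 pos [ 0.4724 -0.0814  0.009 ] F [0.31 0.28 0.71] w 0.01013188942168601
shift [-0.0262  0.0004  0.003 ] turn [-0.0005 -0.0005  0.001 ]
toolx [-6.838e-01 -7.297e-01  5.000e-04]
t 2.8333 pos [ 0.4724 -0.0814  0.009 ] F [0.31 0.28 0.71] w 0.01013188942168601
shift [-0.1095 -0.0024  0.0029] turn [-0.0005 -0.0005  0.001 ]
toolx [-6.838e-01 -7.297e-01  5.000e-04]
```

Call:
play_rows --series '[{"ax":0,"ay":0,"az":0,"x":-0.01,"y":0,"z":0.002,"jaw":0.01},{"ax":0,"ay":0,"az":0,"x":-0.02,"y":0,"z":0.002,"jaw":0.01},{"ax":0,"ay":0,"az":0,"x":-0.026,"y":0,"z":0.002,"jaw":0.01},{"ax":0,"ay":0,"az":0,"x":-0.03,"y":0,"z":0.002,"jaw":0.01},{"ax":0,"ay":0,"az":0,"x":-0.034,"y":0,"z":0.002,"jaw":0.01},{"ax":0,"ay":0,"az":0,"x":-0.038,"y":0,"z":0.002,"jaw":0.01},{"ax":0,"ay":0,"az":0,"x":-0.043,"y":0,"z":0.002,"jaw":0.01},{"ax":0,"ay":0,"az":0,"x":-0.048,"y":0,"z":0.002,"jaw":0.01}]'

```text
t: 3.5
eef_pos: [0.5054, -0.0462, 0.0069]
eef_rot: [1.249, -2.882, 0.001]
contact_force: [0.3, -0.4, 0.2]
gripper_width: 0.0102
```

Call:
play_rows --series '[{"ax":0,"ay":0,"az":0,"x":-0.005,"y":0,"z":0,"jaw":0.01},{"ax":0,"ay":0,"az":0,"x":-0.011,"y":-0.0005,"z":0,"jaw":0.01},{"ax":0,"ay":0,"az":0,"x":-0.017,"y":-0.001,"z":0,"jaw":0.01},{"ax":0,"ay":0,"az":0,"x":-0.023,"y":-0.0015,"z":0,"jaw":0.01},{"ax":0,"ay":0,"az":0,"x":-0.029,"y":-0.002,"z":0,"jaw":0.01},{"ax":0,"ay":0,"az":0,"x":-0.034,"y":-0.0025,"z":0,"jaw":0.01},{"ax":0,"ay":0,"az":0,"x":-0.038,"y":-0.003,"z":0,"jaw":0.01},{"ax":0,"ay":0,"az":0,"x":-0.04,"y":-0.003,"z":0,"jaw":0.01}]'

```text
t: 4.17
eef_pos: [0.5355, -0.0186, 0.0069]
eef_rot: [1.249, -2.882, 0.001]
contact_force: [0.6, -0.2, 0.8]
gripper_width: 0.0102
```

```bash
python3 rel.py 0.5677 0.0148 0.007 -133.2; python3 m.py
```

```text
t 4.1667 pos [ 0.5355 -0.0186  0.0069] F [ 0.58 -0.18  0.8 ] w 0.010199361442896845
shift [-0.0464 -0.0006 -0.0002] turn [-0.0006 -0.0006  0.0011]
toolx [-6.837e-01 -7.297e-01  6.000e-04]Traceback (most recent call last):
  File "m.py", line 9, in <module>
    cs=cv2.findContours(m,0,2)[0];ct=max(cs,key=cv2.contourArea)
                                     ~~~^^^^^^^^^^^^^^^^^^^^^^^^
ValueError: max() iterable argument is empty
```

That crop was stale because the arm hides the wedge from the top camera. Using the scene and wrist cameras instead.

```bash
cat > v.py <<'E'
import sys;from h import *
s=ctrl.get_state();w=ctrl.camera('wrist');c=ctrl.camera('scene')
a=c['img'][110:310,250:450];a=cv2.resize(a,(400,400),interpolation=2)
b=w['img'][:,120:520]
cv2.imwrite(f'pics/{sys.argv[1]}.png',np.clip(np.hstack([a,b])*1.4,0,255).astype(np.uint8))
E
python3 v.py p1
```

```text
(no output)
```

View pics/p1.png

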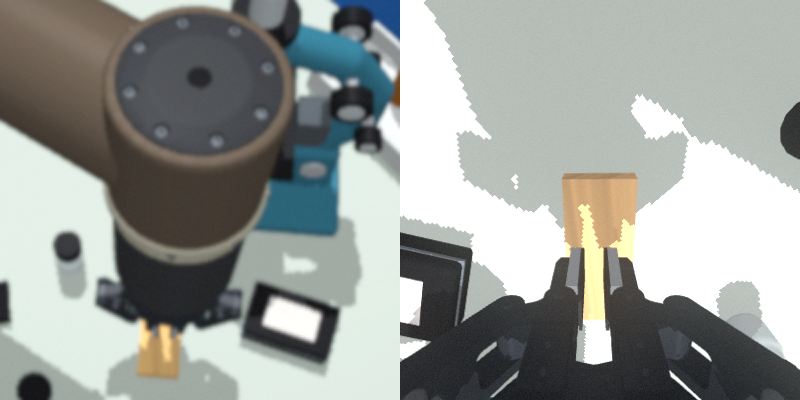

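The wedge has not moved: its heel is still at scene px (329,298). The fingers seem to have passed over it, so I'm checking the tip height with depth.

Run:
```python
from h import *
s=ctrl.get_state();c=ctrl.camera('wrist');T=pose(c,s);z=c['z_map']
print(np.round(s['eef_pos'],4),np.round(c['mount'],4).tolist())
def pt(u,v):
    n=rays(c,[(u,v)])[0];d=z[v,u];return np.round(T[:3,:3]@(np.array([n[0],-n[1],-1])*d)+T[:3,3],4)
for u,v in((200,50),(320,180),(320,200),(320,230),(320,260),(320,300),(320,340),(295,252),(295,260),(295,280),(345,252),(345,260),(345,280),(290,300)): print((u,v),pt(u,v))
print('tcp px',proj(c,T,s['eef_pos']))
```

```text
[ 0.5348 -0.019   0.0068] [[-0.0005, 0.9478, 0.3188, 0.0838], [1.0, 0.0007, -0.0003, -0.0006], [-0.0005, 0.3188, -0.9478, -0.1632], [0.0, 0.0, 0.0, 1.0]]
(200, 50) [ 0.5035 -0.137   0.0007]
(320, 180) [ 0.503  -0.049   0.0152]
(320, 200) [ 0.511  -0.0402  0.0124]
(320, 230) [ 0.5237 -0.0265  0.0104]
(320, 260) [ 0.5378 -0.0112  0.0077]
(320, 300) [0.559  0.0119 0.0037]
(320, 340) [5.83e-01 3.79e-02 4.00e-04]
(295, 252) [ 0.5329 -0.0352  0.037 ]
(295, 260) [ 0.5328 -0.0347  0.0443]
(295, 280) [ 0.5326 -0.0336  0.0598]
(345, 252) [ 0.523  -0.0053  0.0086]
(345, 260) [ 0.5179 -0.0155  0.0375]
(345, 280) [ 0.5193 -0.0164  0.0545]
(290, 300) [ 0.5326 -0.035   0.0746]
tcp px [[314.61018252 247.72932498]]
```

Depth agrees with what happened. The visible finger ends sit about 30 mm above the reported TCP, so they passed over the 14 mm heel. I'll back off, then descend slowly, watching force and finger depth.

Call:
play_rows --series '[{"ax":0,"ay":0,"az":0,"x":0,"y":0,"z":-0.015,"jaw":0.01},{"ax":0,"ay":0,"az":0,"x":0.02,"y":0,"z":-0.015,"jaw":0.01},{"ax":0,"ay":0,"az":0,"x":0.05,"y":0.001,"z":-0.015,"jaw":0.01},{"ax":0,"ay":0,"az":0,"x":0.075,"y":0.002,"z":-0.015,"jaw":0.01},{"ax":0,"ay":0,"az":0,"x":0.09,"y":0.003,"z":-0.015,"jaw":0.01},{"ax":0,"ay":0,"az":0,"x":0.09,"y":0.003,"z":-0.005,"jaw":0.01},{"ax":0,"ay":0,"az":0,"x":0.09,"y":0.003,"z":0,"jaw":0.01},{"ax":0,"ay":0,"az":0,"x":0.09,"y":0.003,"z":0,"jaw":0.01}]'

```text
t: 5.03
eef_pos: [0.4705, -0.083, 0.0062]
eef_rot: [1.247, -2.881, 0.001]
contact_force: [-0.3, 0.9, -0.3]
gripper_width: 0.0099
```

```bash
cat > f.py <<'E'
from h import *
s=ctrl.get_state();c=ctrl.camera('wrist');T=np.array(c['mount']);z=c['z_map']
v,u=np.mgrid[0:400,0:640];n=rays(c,np.c_[u.ravel(),v.ravel()]);d=z.ravel()
P=np.c_[n[:,0]*d,-n[:,1]*d,-d]@T[:3,:3].T+T[:3,3]
W=R.from_rotvec(s['eef_rot']).apply(P)+s['eef_pos']
m=(d>0)&(abs(P[:,0])<.016)&(abs(P[:,1])<.03)&(W[:,2]>.004)
print('pos',np.round(s['eef_pos'],4),'n',m.sum(),'finger world z low pct',np.round(np.percentile(W[m,2],[0,1,3,10]),4))
i=np.where(m)[0][np.argsort(W[m,2])[:400:60]]
for k in i: print((u.ravel()[k],v.ravel()[k]),'tool',np.round(P[k],4),'wz',round(W[k,2],4))
cv2.imwrite('pics/w2.png',np.clip(c['img'][130:330,220:420]*1.4,0,255).astype(np.uint8).repeat(3,0).repeat(3,1))
E
python3 f.py
```

```text
pos [ 0.4705 -0.083   0.0062] n 11361 finger world z low pct [0.0264 0.032  0.0373 0.049 ]
(np.int64(304), np.int64(259)) tool [ 0.0037 -0.0057 -0.0201] wz 0.0264
(np.int64(302), np.int64(247)) tool [ 0.0125 -0.0065 -0.0236] wz 0.0299
(np.int64(301), np.int64(249)) tool [ 0.0127 -0.0069 -0.0261] wz 0.0323
(np.int64(291), np.int64(250)) tool [ 0.013  -0.0118 -0.0277] wz 0.0339
(np.int64(331), np.int64(252)) tool [ 0.0126  0.0079 -0.0291] wz 0.0353
(np.int64(284), np.int64(260)) tool [ 0.0088 -0.0152 -0.0303] wz 0.0365
(np.int64(347), np.int64(261)) tool [ 0.0089  0.0157 -0.0313] wz 0.0376
```

View pics/w2.png

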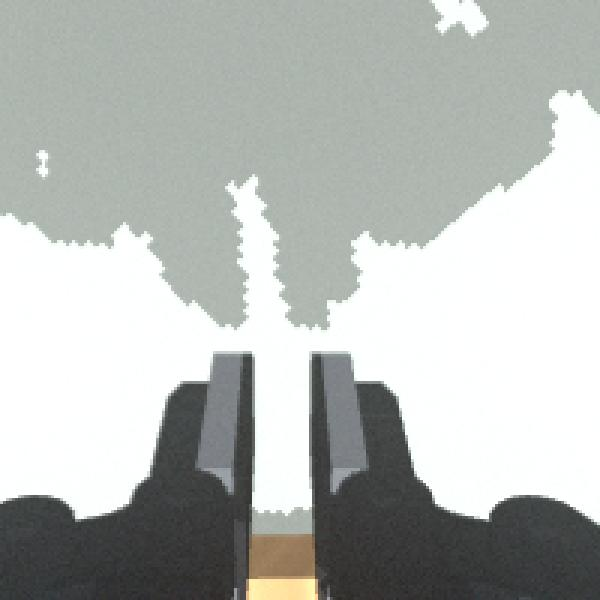

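The picture shows the pad ends at about (232,352) and (332,352) of the crop, hanging clear of their shadow at row 325. Depth puts them about 20 mm above the reported TCP. Descending in small steps.

Call:
play_rows --series '[{"ax":0,"ay":0,"az":0,"x":0,"y":0,"z":0.004,"jaw":0.01},{"ax":0,"ay":0,"az":0,"x":0,"y":0,"z":0.008,"jaw":0.01},{"ax":0,"ay":0,"az":0,"x":0,"y":0,"z":0.011,"jaw":0.01},{"ax":0,"ay":0,"az":0,"x":0,"y":0,"z":0.013,"jaw":0.01},{"ax":0,"ay":0,"az":0,"x":0,"y":0,"z":0.015,"jaw":0.01},{"ax":0,"ay":0,"az":0,"x":0,"y":0,"z":0.016,"jaw":0.01},{"ax":0,"ay":0,"az":0,"x":0,"y":0,"z":0.016,"jaw":0.01}]'

```text
t: 5.67
eef_pos: [0.4708, -0.0828, -0.0097]
eef_rot: [1.248, -2.881, 0.001]
contact_force: [0.2, 0.4, -0.9]
gripper_width: 0.0101
```

```bash
python3 f.py; python3 rel.py 0.5677 0.0148 -0.015 -133.2
```

```text
pos [ 0.4708 -0.0828 -0.0097] n 11341 finger world z low pct [0.0101 0.016  0.0213 0.0328]
(np.int64(304), np.int64(257)) tool [ 0.0047 -0.0057 -0.0198] wz 0.0101
(np.int64(323), np.int64(278)) tool [-0.0055  0.0043 -0.0238] wz 0.0142
(np.int64(293), np.int64(249)) tool [ 0.0127 -0.0109 -0.0261] wz 0.0165
(np.int64(301), np.int64(250)) tool [ 0.013  -0.0068 -0.0278] wz 0.0181
(np.int64(290), np.int64(252)) tool [ 0.0126 -0.0122 -0.029 ] wz 0.0194
(np.int64(293), np.int64(253)) tool [ 0.0127 -0.0107 -0.0302] wz 0.0206
(np.int64(279), np.int64(262)) tool [ 0.0083 -0.0175 -0.0313] wz 0.0217
t 5.7167 pos [ 0.4709 -0.0827 -0.0095] F [-0.31 -0.47  0.56] w 0.010097735364695408
shift [-0.1373 -0.0039  0.0053] turn [ 0.0002 -0.0019  0.0009]
toolx [-0.6839 -0.7296  0.0019]
```

View pics/w2.png

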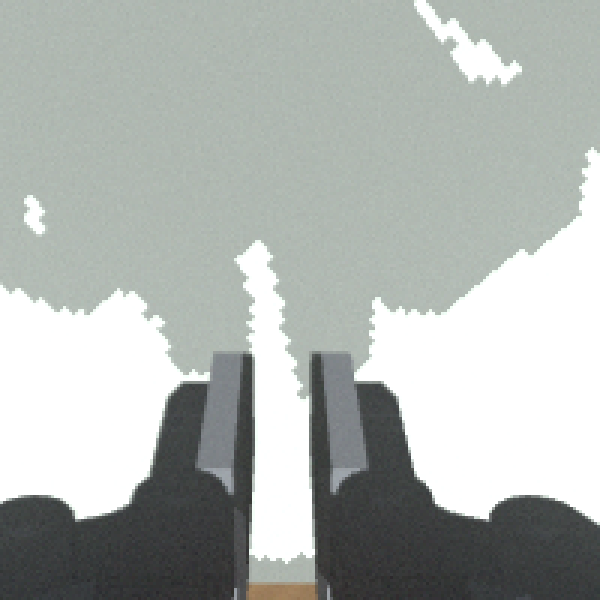

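The TCP now reads -9.6 mm with no contact, which confirms the offset; the tips are at about 12 mm. Going 6 mm lower, then approaching.

Call:
play_rows --series '[{"ax":0,"ay":0,"az":0,"x":0,"y":0,"z":0.002,"jaw":0.01},{"ax":0,"ay":0,"az":0,"x":0,"y":0,"z":0.004,"jaw":0.01},{"ax":0,"ay":0,"az":0,"x":0,"y":0,"z":0.006,"jaw":0.01},{"ax":0,"ay":0,"az":0,"x":0,"y":0,"z":0.006,"jaw":0.01}]'

```text
t: 6.05
eef_pos: [0.4706, -0.0828, -0.0159]
eef_rot: [1.248, -2.881, 0.001]
contact_force: [0.1, 0.6, -0.1]
gripper_width: 0.01
```

Call:
play_rows --series '[{"ax":0,"ay":0,"az":0,"x":-0.01,"y":0,"z":0,"jaw":0.01},{"ax":0,"ay":0,"az":0,"x":-0.018,"y":0,"z":0,"jaw":0.01},{"ax":0,"ay":0,"az":0,"x":-0.024,"y":0,"z":0,"jaw":0.01},{"ax":0,"ay":0,"az":0,"x":-0.028,"y":0,"z":0,"jaw":0.01},{"ax":0,"ay":0,"az":0,"x":-0.032,"y":0,"z":0,"jaw":0.01},{"ax":0,"ay":0,"az":0,"x":-0.037,"y":0,"z":0,"jaw":0.01},{"ax":0,"ay":0,"az":0,"x":-0.043,"y":0,"z":0,"jaw":0.01},{"ax":0,"ay":0,"az":0,"x":-0.05,"y":0,"z":0,"jaw":0.01}]'

```text
t: 6.72
eef_pos: [0.505, -0.046, -0.016]
eef_rot: [1.247, -2.881, 0.0]
contact_force: [0.6, 0.7, -0.0]
gripper_width: 0.0099
```

```bash
python3 rel.py 0.5677 0.0148 -0.016 -133.2
python3 - <<'E'
from h import *
s=ctrl.get_state();c=ctrl.camera('wrist');T=pose(c,s);h=cv2.cvtColor(c['img'],cv2.COLOR_BGR2HSV)
m=((h[...,0]>8)&(h[...,0]<25)&(h[...,1]>70)&(h[...,2]>60)).astype(np.uint8)
v,u=np.nonzero(m);print(len(v),u.min(),u.max(),v.min(),v.max())
print('nose row: bottom px at col 314',np.nonzero(m[:,314])[0][[0,-1]] if m[:,314].any() else None)
r=np.nonzero(m[:,314])[0]
if len(r): print(np.round(onplane(c,T,[(314,r[0]),(314,r[-1])],.0015),4))
E
```

```text
t 6.7167 pos [ 0.505 -0.046 -0.016] F [ 0.56  0.75 -0.03] w 0.009946914519294359
shift [-0.0873 -0.0041 -0.0002] turn [ 0.0007 -0.0025  0.0005]
toolx [-0.6842 -0.7293  0.0025]
5299 0 332 150 364
nose row: bottom px at col 314 [277 364]
[[ 0.5114 -0.0398  0.0015]
 [ 0.5536  0.0052  0.0015]]
```

Now the heel sits against the fingertips: seen at (0.511,-0.040), expected 11 mm ahead of the TCP. Continuing to push.

Call:
play_rows --series '[{"ax":0,"ay":0,"az":0,"x":-0.006,"y":-0.0005,"z":0,"jaw":0.01},{"ax":0,"ay":0,"az":0,"x":-0.013,"y":-0.001,"z":0,"jaw":0.01},{"ax":0,"ay":0,"az":0,"x":-0.02,"y":-0.0015,"z":0,"jaw":0.01},{"ax":0,"ay":0,"az":0,"x":-0.027,"y":-0.002,"z":0,"jaw":0.01},{"ax":0,"ay":0,"az":0,"x":-0.034,"y":-0.0025,"z":0,"jaw":0.01},{"ax":0,"ay":0,"az":0,"x":-0.04,"y":-0.003,"z":0,"jaw":0.01},{"ax":0,"ay":0,"az":0,"x":-0.046,"y":-0.0035,"z":0,"jaw":0.01},{"ax":0,"ay":0,"az":0,"x":-0.05,"y":-0.004,"z":0,"jaw":0.01}]'

```text
t: 7.43
eef_pos: [0.5442, -0.011, -0.016]
eef_rot: [1.249, -2.881, 0.001]
contact_force: [-0.5, -0.2, 0.4]
gripper_width: 0.0101
```

```bash
python3 rel.py 0.5677 0.0148 -0.016 -133.2; python3 v.py p2
```

```text
t 7.4333 pos [ 0.5442 -0.011  -0.016 ] F [-0.48 -0.21  0.36] w 0.010067786692603322
shift [-0.0349  0.0004 -0.    ] turn [-0.0002 -0.0014  0.0015]
toolx [-0.6835 -0.73    0.0014]
```

View pics/p2.png

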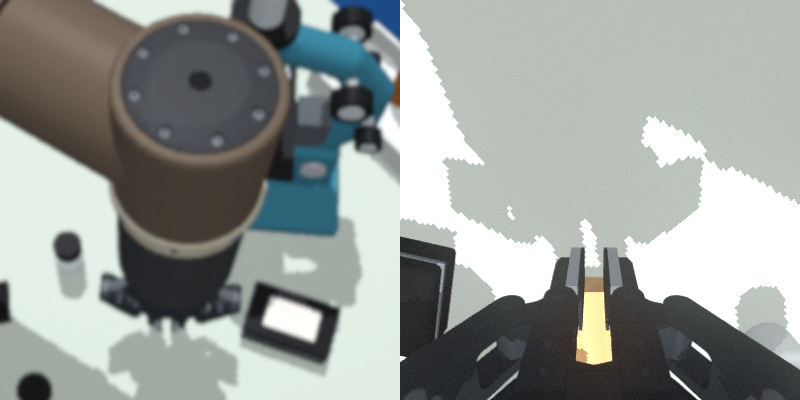

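The wedge now sits ahead of the tips (heel at about (593,285) in the wrist panel). I'll push the rest slowly and read the force as I go.

Call:
play_rows --series '[{"ax":0,"ay":0,"az":0,"x":-0.003,"y":0,"z":0,"jaw":0.01},{"ax":0,"ay":0,"az":0,"x":-0.006,"y":0,"z":0,"jaw":0.01},{"ax":0,"ay":0,"az":0,"x":-0.008,"y":0,"z":0,"jaw":0.01},{"ax":0,"ay":0,"az":0,"x":-0.01,"y":0,"z":0,"jaw":0.01},{"ax":0,"ay":0,"az":0,"x":-0.012,"y":0,"z":0,"jaw":0.01},{"ax":0,"ay":0,"az":0,"x":-0.014,"y":0,"z":0,"jaw":0.01},{"ax":0,"ay":0,"az":0,"x":-0.016,"y":0,"z":0,"jaw":0.01},{"ax":0,"ay":0,"az":0,"x":-0.018,"y":0,"z":0,"jaw":0.01}]'

```text
t: 8.2
eef_pos: [0.5556, 0.0016, -0.0161]
eef_rot: [1.248, -2.88, 0.001]
contact_force: [-3.6, -2.4, 1.1]
gripper_width: 0.0104
```

Call:
play_rows --series '[{"ax":0,"ay":0,"az":0,"x":-0.0015,"y":0,"z":0,"jaw":0.01},{"ax":0,"ay":0,"az":0,"x":-0.003,"y":0,"z":0,"jaw":0.01},{"ax":0,"ay":0,"az":0,"x":-0.0045,"y":0,"z":0,"jaw":0.01},{"ax":0,"ay":0,"az":0,"x":-0.006,"y":0,"z":0,"jaw":0.01}]'

```text
t: 8.53
eef_pos: [0.5595, 0.006, -0.0162]
eef_rot: [1.248, -2.88, 0.001]
contact_force: [-3.2, -3.3, 1.9]
gripper_width: 0.0098
```

```bash
python3 rel.py 0.5677 0.0148 -0.016 -133.2
```

```text
t 8.5333 pos [ 0.5595  0.006  -0.0162] F [-3.18 -3.28  1.95] w 0.009781555898031475
shift [-0.012   0.0001 -0.0002] turn [ 0.0006 -0.0032  0.0011]
toolx [-0.6837 -0.7297  0.0032]
```

Call:
play_rows --series '[{"ax":0,"ay":0,"az":0,"x":-0.001,"y":0,"z":0,"jaw":0.01},{"ax":0,"ay":0,"az":0,"x":-0.002,"y":0,"z":0,"jaw":0.01},{"ax":0,"ay":0,"az":0,"x":-0.003,"y":0,"z":0,"jaw":0.01},{"ax":0,"ay":0,"az":0,"x":-0.004,"y":0,"z":0,"jaw":0.01},{"ax":0,"ay":0,"az":0,"x":-0.005,"y":0,"z":0,"jaw":0.01}]'

```text
t: 8.95
eef_pos: [0.563, 0.0097, -0.0162]
eef_rot: [1.248, -2.88, 0.001]
contact_force: [-2.5, -3.2, 3.3]
gripper_width: 0.0098
```

Call:
play_rows --series '[{"ax":0,"ay":0,"az":0,"x":-0.001,"y":0,"z":0,"jaw":0.01},{"ax":0,"ay":0,"az":0,"x":-0.002,"y":0,"z":0,"jaw":0.01},{"ax":0,"ay":0,"az":0,"x":-0.003,"y":0,"z":0,"jaw":0.01}]'

```text
t: 9.2
eef_pos: [0.5652, 0.012, -0.0162]
eef_rot: [1.248, -2.88, 0.001]
contact_force: [-2.5, -3.2, 3.5]
gripper_width: 0.0098
```

```bash
python3 rel.py 0.5677 0.0148 -0.016 -133.2
```

```text
t 9.2 pos [ 0.5652  0.012  -0.0162] F [-2.51 -3.23  3.49] w 0.009829712043518441
shift [-0.0038  0.0001 -0.0002] turn [ 0.0006 -0.0032  0.0012]
toolx [-0.6837 -0.7298  0.0032]
```

Call:
play_rows --series '[{"ax":0,"ay":0,"az":0,"x":-0.001,"y":0,"z":0,"jaw":0.01},{"ax":0,"ay":0,"az":0,"x":-0.002,"y":0,"z":0,"jaw":0.01},{"ax":0,"ay":0,"az":0,"x":-0.002,"y":0,"z":0,"jaw":0.01}]'

```text
t: 9.45
eef_pos: [0.5669, 0.0137, -0.0162]
eef_rot: [1.249, -2.88, 0.001]
contact_force: [-1.8, -0.8, 2.4]
gripper_width: 0.0102
```

```bash
python3 rel.py 0.5677 0.0148 -0.016 -133.2;python3 - <<'E'
from h import *
# scope's visible base front corner in scene; compare with start
c=ctrl.camera('scene');T=pose(c);h=cv2.cvtColor(c['img'],cv2.COLOR_BGR2HSV)
z=c['z_map']
n=rays(c,[(410,215),(415,205),(405,222)])
for (u,v),r in zip([(410,215),(415,205),(405,222)],n): print((u,v),np.round(T[:3,:3]@(np.array([r[0],-r[1],-1])*z[v,u])+T[:3,3],4))
E
```

```text
t 9.45 pos [ 0.5669  0.0137 -0.0162] F [-1.75 -0.83  2.44] w 0.010187459825087963
shift [-0.0013  0.0002 -0.0002] turn [ 0.0004 -0.0027  0.0014]
toolx [-0.6836 -0.7299  0.0027]
(410, 215) [ 0.7346 -0.0217  0.0334]
(415, 205) [ 0.7571 -0.0121  0.0353]
(405, 222) [ 0.7155 -0.0271  0.0346]
```

Call:
play_rows --series '[{"ax":0,"ay":0,"az":0,"x":-0.001,"y":0,"z":0,"jaw":0.01},{"ax":0,"ay":0,"az":0,"x":-0.002,"y":0,"z":0,"jaw":0.01}]'

```text
t: 9.67
eef_pos: [0.5683, 0.0152, -0.0162]
eef_rot: [1.249, -2.88, 0.001]
contact_force: [-2.4, -2.3, 1.9]
gripper_width: 0.0097
```

Call:
play_rows --series '[{"ax":0,"ay":0,"az":0,"x":-0.001,"y":0,"z":0,"jaw":0.01},{"ax":0,"ay":0,"az":0,"x":-0.0015,"y":0,"z":0,"jaw":0.01}]'

```text
t: 9.83
eef_pos: [0.5693, 0.0163, -0.0162]
eef_rot: [1.248, -2.88, 0.001]
contact_force: [-2.5, -4.0, 3.1]
gripper_width: 0.0099
```

Call:
play_rows --series '[{"ax":0,"ay":0,"az":0,"x":-0.001,"y":0,"z":0,"jaw":0.01},{"ax":0,"ay":0,"az":0,"x":-0.0015,"y":0,"z":0,"jaw":0.01}]'

```text
t: 10.0
eef_pos: [0.5698, 0.017, -0.0162]
eef_rot: [1.248, -2.879, 0.001]
contact_force: [-4.1, -5.9, 6.1]
gripper_width: 0.0099
```

Call:
play_rows --series '[{"ax":0,"ay":0,"az":0,"x":-0.001,"y":0,"z":0,"jaw":0.01},{"ax":0,"ay":0,"az":0,"x":-0.0015,"y":0,"z":0,"jaw":0.01}]'

```text
t: 10.17
eef_pos: [0.57, 0.0174, -0.0162]
eef_rot: [1.247, -2.877, 0.002]
contact_force: [-5.7, -5.7, 6.7]
gripper_width: 0.0102
```

Call:
play_rows --series '[{"ax":0,"ay":0,"az":0,"x":-0.0015,"y":0,"z":0,"jaw":0.01},{"ax":0,"ay":0,"az":0,"x":-0.0015,"y":0,"z":0,"jaw":0.01}]'

```text
t: 10.33
eef_pos: [0.5701, 0.0178, -0.0163]
eef_rot: [1.245, -2.875, 0.002]
contact_force: [-5.2, -5.5, 6.2]
gripper_width: 0.0102
```

Call:
play_rows --series '[{"ax":0,"ay":0,"az":0,"x":-0.002,"y":0,"z":0,"jaw":0.01},{"ax":0,"ay":0,"az":0,"x":-0.0025,"y":0,"z":0,"jaw":0.01}]'

```text
t: 10.5
eef_pos: [0.5703, 0.0184, -0.0163]
eef_rot: [1.244, -2.873, 0.002]
contact_force: [-7.1, -8.2, 8.3]
gripper_width: 0.0096
```

```bash
python3 rel.py 0.5677 0.0148 -0.016 -133.2
```

```text
t 10.5 pos [ 0.5703  0.0184 -0.0163] F [-7.14 -8.21  8.29] w 0.009550782670315373
shift [ 0.0044 -0.0006 -0.0002] turn [ 0.0031 -0.011   0.0003]
toolx [-0.6843 -0.7291  0.011 ]
```

That is 10.8 N with almost no motion, the expected rise once level. Backing off now: straight back first, then up.

Call:
play_rows --series '[{"ax":0,"ay":0,"az":0,"x":0.003,"y":0,"z":0,"jaw":0.01},{"ax":0,"ay":0,"az":0,"x":0.01,"y":0,"z":0,"jaw":0.01},{"ax":0,"ay":0,"az":0,"x":0.025,"y":0,"z":0,"jaw":0.01},{"ax":0,"ay":0,"az":0,"x":0.05,"y":0,"z":-0.01,"jaw":0.01},{"ax":0,"ay":0,"az":0,"x":0.075,"y":0,"z":-0.04,"jaw":0.01},{"ax":0,"ay":0,"az":0,"x":0.09,"y":0,"z":-0.075,"jaw":0.01},{"ax":0,"ay":0,"az":0,"x":0.1,"y":0,"z":-0.11,"jaw":0.01},{"ax":0,"ay":0,"az":0,"x":0.1,"y":0,"z":-0.15,"jaw":0.01}]'

```text
t: 11.17
eef_pos: [0.5003, -0.0553, 0.1354]
eef_rot: [1.241, -2.872, 0.001]
contact_force: [0.9, 0.9, -1.4]
gripper_width: 0.0098
```

Call:
play_rows --series '[{"ax":0,"ay":0,"az":0,"x":0,"y":0.03,"z":-0.04,"jaw":0.01},{"ax":0,"ay":0,"az":0,"x":-0.01,"y":0.07,"z":-0.06,"jaw":0.01},{"ax":0,"ay":0,"az":-0.1,"x":-0.02,"y":0.11,"z":-0.06,"jaw":0.01},{"ax":0,"ay":0,"az":-0.2,"x":-0.03,"y":0.15,"z":-0.06,"jaw":0.01},{"ax":0,"ay":0,"az":-0.3,"x":-0.03,"y":0.19,"z":-0.06,"jaw":0.01},{"ax":0,"ay":0,"az":-0.4,"x":-0.03,"y":0.23,"z":-0.06,"jaw":0.01},{"ax":0,"ay":0,"az":-0.5,"x":-0.03,"y":0.27,"z":-0.06,"jaw":0.01},{"ax":0,"ay":0,"az":-0.6,"x":-0.03,"y":0.3,"z":-0.06,"jaw":0.01}]'

```text
t: 11.83
eef_pos: [0.3012, 0.173, 0.1964]
eef_rot: [2.041, -2.374, -0.008]
contact_force: [0.8, 1.3, 0.3]
gripper_width: 0.0101
```

```bash
sed -i 's/(s>70)&(v>90)/(s>70)\&(v>50)/' m.py && python3 m.py
python3 - <<'E'
from h import *
# tilt of base top plane from depth of teal pixels
for n,roi in(('scene',(325,185,425,228)),('top',(280,110,395,195))):
    c=ctrl.camera(n);T=pose(c);x0,y0,x1,y1=roi
    v,u=np.mgrid[y0:y1,x0:x1];v=v.ravel();u=u.ravel();d=c['z_map'][v,u]
    r=rays(c,np.c_[u,v]);P=np.c_[r[:,0]*d,-r[:,1]*d,-d]@T[:3,:3].T+T[:3,3]
    m=(d>0)&(abs(P[:,2]-.036)<.006);Q=P[m]
    for _ in range(3):
        A=np.c_[Q[:,:2]-Q[:,:2].mean(0),np.ones(len(Q))];k=np.linalg.lstsq(A,Q[:,2],rcond=None)[0];e=Q[:,2]-A@k;Q=Q[abs(e)<.003]
    print(n,len(Q),'slopes x,y',np.round(k,4),'rms',e.std())
print(np.round(ctrl.get_state()['eef_pos'],3))
E
```

```text
top wedge 484.0
[[328.0, 194.0], [342.0, 180.0], [360.5, 198.5], [346.5, 212.5]]
0.0015 [[0.6006, 0.0767], [0.6306, 0.0488], [0.5936, 0.0104], [0.5639, 0.0383]]
0.014 [[0.5983, 0.0772], [0.6279, 0.0497], [0.5914, 0.0118], [0.5622, 0.0394]]
top teal 1988.5
[[390, 128], [328, 190], [281, 145], [293, 132], [376, 115]]
[[0.7337, -0.0434], [0.6021, 0.0782], [0.6897, 0.1738], [0.7175, 0.1511], [0.7601, -0.0149]]
scene wedge 475.0
[[324.70001220703125, 246.3000030517578], [327.0, 219.10000610351562], [346.1000061035156, 220.6999969482422], [343.79998779296875, 247.89999389648438]]
0.0015 [[0.5646, 0.0398], [0.6058, 0.0841], [0.6351, 0.0568], [0.5931, 0.0134]]
0.014 [[0.5616, 0.0365], [0.6021, 0.0801], [0.631, 0.0532], [0.5897, 0.0105]]
scene teal 3178.5
[[333, 160], [432, 166], [417, 225], [328, 217]]
[[0.6917, 0.1729], [0.849, 0.0324], [0.7294, -0.0467], [0.6001, 0.0753]]
scale 2.1052631578947367 (520, 1064, 3)
scene 2252 slopes x,y [0.0085 0.007  0.0348] rms 0.0012856759975082672
top 2115 slopes x,y [0.0053 0.0002 0.0357] rms 0.0013025090423260594
[0.302 0.173 0.197]
```

View pics/crop1.png

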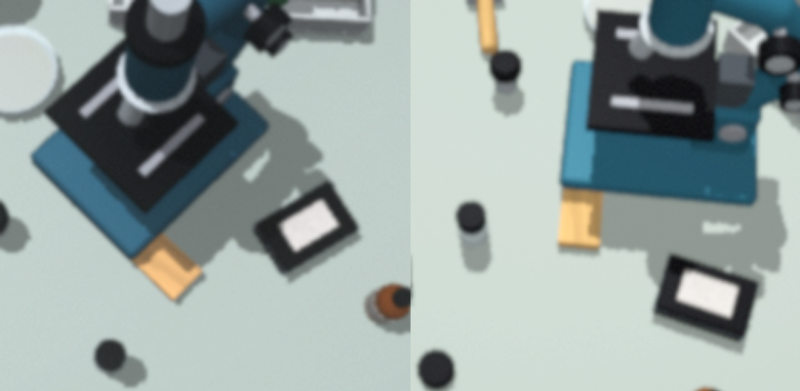

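The wedge is under the near corner: its visible heel half is at crop (168,270) left and (580,218) right. Heel is about (0.576,0.0245), so the nose is about 27 mm beyond the foot. The base plane shows a small slope, so I'll compare it with the bench in the same cameras to remove calibration bias.

```bash
cat > tilt.py <<'E'
from h import *
for n in('scene','top'):
    c=ctrl.camera(n);T=pose(c)
    v,u=np.mgrid[0:400,0:640];v=v.ravel();u=u.ravel();d=c['z_map'][v,u]
    r=rays(c,np.c_[u,v]);P=np.c_[r[:,0]*d,-r[:,1]*d,-d]@T[:3,:3].T+T[:3,3]
    a=np.radians(-42.8);q=(P[:,:2]-[.71,.064])@np.array([[np.cos(a),-np.sin(a)],[np.sin(a),np.cos(a)]])
    ins=(abs(q[:,0])<.088)&(abs(q[:,1])<.064);near=(abs(q)<.3).all(1)
    for nm,m,z0 in(('bench',near&~ins,0),('base',ins,.036),('stage',ins,.130)):
        Q=P[m&(d>0)&(abs(P[:,2]-z0)<(.004 if z0==0 else .008))]
        for _ in range(6):
            A=np.c_[Q[:,:2]-Q[:,:2].mean(0),np.ones(len(Q))];k=np.linalg.lstsq(A,Q[:,2],rcond=None)[0];e=Q[:,2]-A@k;Q=Q[abs(e)<2.5*e.std()]
        print(n,nm,len(Q),'slope',np.round(k,4),'rms',round(e.std(),5),'se',np.round(e.std()/np.sqrt(len(Q))/Q[:,:2].std(0),5))
E
python3 tilt.py
```

```text
scene bench 46994 slope [-0.0001 -0.0011 -0.0002] rms 0.00139 se [5.e-05 3.e-05]
scene base 2212 slope [0.0064 0.0032 0.035 ] rms 0.00132 se [0.00079 0.0006 ]
scene stage 1933 slope [ 1.100e-03 -1.000e-04  1.367e-01] rms 0.00081 se [0.0006  0.00051]
top bench 51483 slope [-0.0002 -0.0007  0.0004] rms 0.0014 se [4.e-05 3.e-05]
top base 1785 slope [ 0.0031 -0.0014  0.0358] rms 0.00134 se [0.00095 0.00056]
top stage 1350 slope [-0.0004  0.0006  0.1371] rms 0.00058 se [0.00053 0.00041]
```

```bash
sed -i "s/('stage',ins,.130)/('stage',ins,.138)/; s/else .008/else .010/" tilt.py && python3 tilt.py | grep -v bench
```

```text
scene base 2198 slope [0.0053 0.0031 0.035 ] rms 0.0013 se [0.00078 0.0006 ]
scene stage 2685 slope [0.002  0.0004 0.1372] rms 0.00123 se [0.00078 0.00066]
top base 1787 slope [0.0037 0.0007 0.0359] rms 0.00133 se [0.00094 0.00056]
top stage 3004 slope [ 0.0033 -0.0006  0.1382] rms 0.00126 se [0.0008 0.0006]
```

The residual slope is about 0.0035 rad, which may be edge mixing. I'll try again using only interior pixels.

Run:
```python
from h import *
a=np.radians(-42.8);S=np.array([[np.cos(a),-np.sin(a)],[np.sin(a),np.cos(a)]])
for n in('scene','top'):
    c=ctrl.camera(n);T=pose(c);D=np.median([c['z_map']]+[ctrl.camera(n)['z_map'] for _ in range(4)],0)
    v,u=np.mgrid[0:400,0:640];r=rays(c,np.c_[u.ravel(),v.ravel()]);d=D.ravel()
    P=np.c_[r[:,0]*d,-r[:,1]*d,-d]@T[:3,:3].T+T[:3,3];q=(P[:,:2]-[.71,.064])@S
    for nm,z0 in(('base',.036),('stage',.138)):
        m=((abs(q[:,0])<.095)&(abs(q[:,1])<.07)&(abs(P[:,2]-z0)<.007)&(d>0)).reshape(400,640).astype(np.uint8)
        m=cv2.erode(cv2.morphologyEx(m,cv2.MORPH_CLOSE,np.ones((3,3))),np.ones((5,5))).ravel()>0
        Q=P[m];A=np.c_[Q[:,:2]-Q[:,:2].mean(0),np.ones(len(Q))];k=np.linalg.lstsq(A,Q[:,2],rcond=None)[0];e=Q[:,2]-A@k
        g=abs(e)<.003;k=np.linalg.lstsq(A[g],Q[g,2],rcond=None)[0]
        print(n,nm,g.sum(),np.round(k,4),'lean part',round(float(k[:2]@[.972,.235]),4),'rms',round(e[g].std(),5))
```

```text
scene base 2044 [0.0026 0.0008 0.035 ] lean part 0.0027 rms 0.00078
scene stage 2190 [-0.0002 -0.001   0.1373] lean part -0.0004 rms 0.00082
top base 1400 [ 0.0024 -0.0001  0.036 ] lean part 0.0023 rms 0.00076
top stage 2339 [ 0.004  -0.0014  0.1382] lean part 0.0036 rms 0.00089
```

```bash
python3 -c "
from h import *
s=ctrl.get_state();print(s['t'],abs(s['dq']).max(),s['contact_force'])
print(ctrl.close_job())"
```

```text
12.7333 0.003653679927139751 [ 0.05156888  0.88411556 -0.58604172]
the job is handed in; nothing more can be done
None
```

I pushed the wooden wedge thin end first under the short foot, stopped when the push reached about 11 N with almost no motion, backed away, and handed the job in at 12.7 s.

**Last checks:**
- **Wedge:** its thin end is about 27 mm past the short foot's centre and roughly centred under it sideways (the guide figure was about 25 mm).
- **Lean:** depth fits on the microscope's base and stage gave between -0.0004 and +0.0036 rad, averaging about 0.002. It started at about 0.06. The four fits disagree by about that much, so I call it level within what I could measure; a very slight lean is possible.
- **Rocking:** I did not test this directly. The push force jumped from about 4–5 N to about 11 N, which fits the far foot having come down.
- **Microscope position:** its base corners were within about 2 mm of their starting positions, apart from the near corner, which the wedge lifted. I judged the other things on the bench unmoved by eye, from the pictures.

**One thing went wrong:** my first approach passed the fingers over the wedge without moving it, because the fingertips sat about 20 mm higher than the reported tool point. I backed off, lowered the fingers using the depth image and the force reading, and the second push worked.

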